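Close and lock a control box cover with its quarter-turn fastener

TASK

Swing the white cover of the grey control box shut, then press the red wing of its quarter-turn fastener down until you feel the cushion at the bottom of the socket, and turn it a quarter turn clockwise until the cam catches. Press gently, since jamming the stud hard on the bottom damages the socket; when you let go, the wing must stay down and turned. Leave the beaker, the small bottle and the dish where they stand.

Things in the scene. Friction and masses are not known exactly. Their poses are not given: they have to be found in the camera images.
- ctrl_box: grey steel control box fixed to the bench, 150 x 150 x 60 mm without its cover; origin at the centre of its underside; x points from its front (lamps) to its hinged rear, y to its left, z up. The cover is a white plate 150 x 150 x 6 mm, hinged along the top rear edge (axis at box x = +75, z = 60 mm); shut, its top is at z = 66 mm. A taller black block heater stands to its right
- cover (a joint): opening angle of the cover, rad: 0 shut, grows as its front edge rises, starts at 0.45 to 0.85; a stiff hinge keeps it where it is left (about 3 N down at the front edge shuts it). Open, the fastener leans back with the cover; there is bare cover to push on at each side of it
- cover_edge (a point): middle of the cover's front edge, on its top face, 150 mm from the hinge axis
- wing (a point): centre of the fastener's red wing, a bar 36 mm long (its y), 10 thick (its x), 22 high (z, out of the cover), on a steel flange 44 mm across, 6 thick, whose top is 11 mm below this point. Fastener on the cover's middle line, 117 mm from the hinge axis: with the cover shut at box x = -42, y = 0, wing centre at z = 119 mm when not pressed, the flange's underside 36 mm above the cover
- plunger (a joint): how far the fastener is pressed in, m: 0 up, 0.032 the most; a spring returns it, 3 N at 0 and 0.2 N more per mm. A cross pin under it (parallel to the wing) drops through a slot in a socket. Too shallow, the wing jams at 0.15 to 0.3 rad of turn. Caught, it springs back up some 2.5 mm into notches and is held at 8 to 24 mm
- stud (a joint): turn of the wing, rad: 0 unlocked (wing parallel to the box's y axis), grows clockwise seen from above; the notches are at 1.57, a stop at 1.62; starts between 0 and 0.08
- beaker_mid (a point): centre of a clear beaker, 54 mm across, 70 mm high; bystander
- bottle_mid (a point): centre of a small white bottle with a blue cap, 40 mm across, 75 mm high; bystander
- dish_mid (a point): centre of a petri dish with a pink filling, 64 mm across, 14 mm high; bystander
- socket_axis (a point): where the fastener's axis meets the top of the shut cover (fixed to the box). The socket below differs in height by 16 mm from box to box, unmeasured: the pin is clear to turn at 10.5 mm (highest) to 26.5 mm (lowest) of press; 1.5 mm deeper it meets a stiff sprung cushion, 15 N more per mm; over 22 N between stud and socket is too much

How it is judged:
On the way, in this order (a step that is already met when the one before it is completed fails the run):
1. the cover is shut (value of joint cover below 0.06 rad), for 0.2 s.
2. the fastener is pressed in and turned a quarter turn (value of joint stud above 1.4 rad and value of joint plunger above 0.0065 m and value of joint cover below 0.06 rad), for 0.2 s.
At the end, for the whole second after the job is handed in: the cover is shut (within 0.03 rad), and the released wing is turned a quarter turn (over 1.4 rad), held down by its cam (pressed in more than 6.5 mm) and at rest (value of joint cover below 0.03 rad and value of joint stud above 1.4 rad and value of joint plunger above 0.0065 m and velocity of joint stud between -0.1 and 0.1 rad/s); the robot touches nothing.
It fails at once if the stud is jammed in its socket with more than 22 N (contact force between stud and ctrl_box above 22 N).
It fails at once if the beaker, the small bottle or the dish is moved by more than 30 mm (distance of any of beaker_mid, bottle_mid, dish_mid from where it was at the start of the episode above 0.03 m).
It also fails if it takes over 51 s, if anything falls off the work surface, if the arm or the gripper's body presses on something with over 40 N, if the wrist force passes 120 N, or if a joint passes its speed limit or range.

ROBOT

A 6-joint arm with a two-finger parallel gripper is mounted at the origin on a cart in front of the work surface, level with it; the furniture and walls round the work are solid. World frame = base frame: x ahead of the robot, y to its left, z up, the work surface at z = 0. Lengths are in m, angles in rad, forces in N, time in s.
With the tool pointing down it reaches from about 0.35 to 0.775 m from the base axis. Payload 7.3 kg.
Tool frame: the origin (TCP) lies midway between the tips of the shut fingers; the grasp point (between the pads) lies 19 mm behind it; z points along the fingers, y is the direction in which the jaws open and shut (so a half turn about z gives the same grasp; the last joint's range is limited). The gripper opens to 92 mm and grips with 3 to 60 N. Pads are 19 mm wide; open, the fingers measure 130 mm over their backs; the gripper's body (75 mm by 190 mm) begins 47 mm behind the grasp point.
Start: joints at [-1.322, 0.342, 1.524, -0, 1.275, -0.146], TCP at [0.202, -0.485, 0.227] pointing down, gripper open.
Joint ranges: [-2.53, 2.53], [-0.77, 2.02], [0.04, 2.7], [-1, 4.14], [0.28, 2.66], [-3.11, 3.11]. Speed limits (rad/s): [2.57, 2.57, 3.14, 3.14, 3.14, 3.14].

INTERFACE

Orientations are given as [roll, pitch, yaw] about the fixed x, y, z axes, in that order (R = Rz(yaw) Ry(pitch) Rx(roll)).
In Python, from cell import robot gives the robot as it stands.
- The arm moves only by the tool step_arm, never from a script. Its argument "moves" is a list that holds one entry, the list of rows, each a list of 4 numbers: the shift along the tool's x, y, z in m, then the turn about the tool's z in rad. In form: [[[dx, dy, dz, roll], ...]]. A call has 1 to 8 rows; each row shifts and turns the commanded pose from where the row before left it, along the tool's axes as they then stand; what a row does not reach is not made up. A row lasts 1/12 s, in which the tool goes at most 41.7 mm and 7.16 degrees, less where a joint would pass 70% of its speed; a pose out of reach is approached as far as the arm can. A call with a gripper value outside its range is refused whole. "hand" is the opening, from 0 (shut) to 1 (fully open), set as the call begins (left out, the last holds). The fingers move at their own pace and stop on an object; "force" is the grip in N (left out, the last holds). Time passes only in rows, so rows that do not move let the fingers close. It gives the time, the measured TCP pose, the force and the opening at its end, in the units of the state.
- robot.observe(): the state, without advancing time (a new reading comes with each control period).
- robot.read_camera(name): name is "side" or "top" or "wrist"; returns a dict with "frame" (400x640x3 uint8, red, green, blue), "fovy" (degrees; the focal length in pixels is half the picture's height over the tangent of half this angle, whatever the lens; pixels are square), "cx", "cy" (the principal point, pixels), "R" (3x3) and "t" (3): a world point X has camera coordinates R X + t. Camera axes: x right, y down, z forward; pixel columns grow to the right and rows downward; lengths in m; the calibration is good to about 2 mm. A picture is of the moment at which its call begins. There is no depth.
- robot.hand_in(): hands the job in, once; it reports no verdict.
The state is a dict: "time": time; "qpos": joint angles; "qvel": joint speeds; "joint_efforts": joint torques, N m; "tool_pos": TCP position; "tool_rot": TCP orientation; "contact_force": force on the tool from outside, world axes, zero at the start; "torque": the same for the moment, N m; "opening": finger opening in m.
Only numpy, scipy, OpenCV 4.12 (cv2) and the standard library are available. Lean on these libraries where they do the work, as an engineer would, in place of code of your own. Each camera call takes 0.05 s, during which the arm holds its last target.

## Working session

There is one attempt and no reset: what is moved stays moved. The work goes in short steps, Python scripts to look and compute and a tool call to move; the robot and the scene stay as the last step left them, time stands still between calls to the robot, and variables do not carry over. Pictures are saved under pics/ and viewed, and the job is handed in when it is done.

Besides the shell and the picture viewer there is one more tool, called after "Request:" as a command line: name --argument value ..., lists and objects as JSON in quotes. step_arm: Moves the arm, as the interface text tells. Its arguments: {"type":"object","properties":{"moves":{"type":"array","items":{"type":"array","items":{"type":"array","items":{"type":"number"}}}},"hand":{"type":"number"},"force":{"type":"number"}},"required":["moves"]}

```bash
mkdir -p pics; ls
python3 - <<'E'
from cell import robot
import cv2,pickle
print(robot.observe())
d={}
for n in ["side","top","wrist"]:
    c=robot.read_camera(n); d[n]=c
    cv2.imwrite(f"pics/{n}0.png",c["frame"][:,:,::-1])
    print(n,c["fovy"],c["cx"],c["cy"],c["R"],c["t"])
pickle.dump(d,open("c0.pkl","wb"))
E
```

```text
pics
{'time': 0.0, 'qpos': array([-1.32197027e+00,  3.42720078e-01,  1.52504379e+00,  3.66306038e-06,
        1.27540571e+00, -1.46016068e-01]), 'qvel': array([-1.66134676e-04, -9.18720202e-04,  7.93273478e-04,  8.36928677e-05,
       -4.58542709e-04,  4.36959869e-04]), 'joint_efforts': array([-2.56800176e-04, -4.31243527e+01, -2.44215167e+01,  7.18415016e-02,
        5.61663124e-02, -1.28603292e-04]), 'tool_pos': array([ 0.20185651, -0.48418575,  0.226037  ]), 'tool_rot': array([-3.14003301e+00, -2.32905651e-04,  3.94840877e-01]), 'contact_force': array([ 0.52334028, -0.05794131,  0.40896708]), 'torque': array([-0.00580539, -0.0312836 ,  0.02017515]), 'opening': 0.09154216249481972}
side 46.14188403094197 316.7030800899224 201.9515503723109 [[ 0.81543738 -0.57884191  0.00198227]
 [-0.2509926  -0.35666485 -0.89988494]
 [ 0.52159812  0.73330228 -0.43612289]] [-0.31957571  0.26960585  1.29730379]
top 56.270684054533135 311.7616469135998 196.5788771829618 [[-2.08986858e-02 -9.99778432e-01 -2.51618425e-03]
 [-9.94564695e-01  2.10463365e-02 -1.01971168e-01]
 [ 1.02001531e-01  3.71444613e-04 -9.94784172e-01]] [0.16550686 0.4956849  1.1765382 ]
wrist 70.33932376920984 321.17553747316924 202.2381815300024 [[ 0.38534963 -0.92276961 -0.00138183]
 [-0.88264474 -0.36902939  0.29112809]
 [-0.26915409 -0.11096644 -0.95668308]] [-0.52469142 -0.03681238  0.3912171 ]
```

View pics/side0.png

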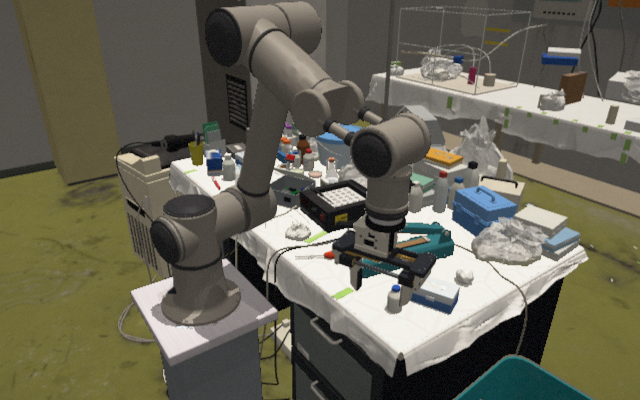

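View pics/top0.png

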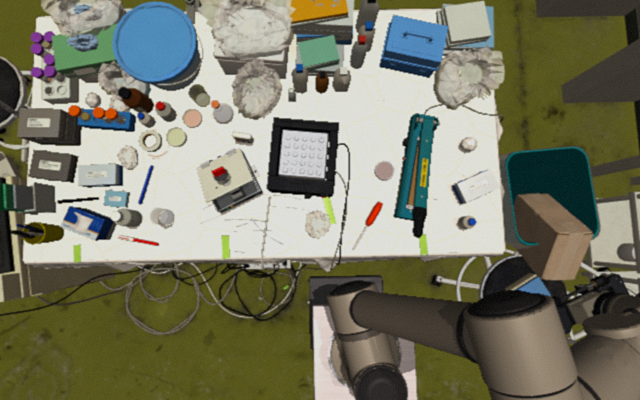

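View pics/wrist0.png

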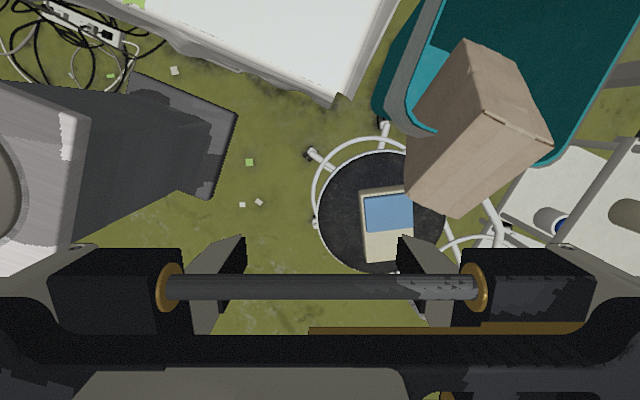

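The top view shows the box with its red wing near (222,174), the block heater at (304,157), and the bottle, beaker and dish candidates around it. I'll zoom in on it.

```bash
cat > h.py <<'E'
import numpy as np,cv2,pickle
def K(c):
    f=c["frame"].shape[0]/2/np.tan(np.radians(c["fovy"])/2); return f
def proj(c,X):
    X=np.atleast_2d(X); p=X@np.array(c["R"]).T+c["t"]; f=K(c)
    return np.c_[f*p[:,0]/p[:,2]+c["cx"],f*p[:,1]/p[:,2]+c["cy"]]
def ray(c,u,v):
    R=np.array(c["R"]);f=K(c)
    d=R.T@np.array([(u-c["cx"])/f,(v-c["cy"])/f,1]); return -R.T@np.array(c["t"]),d/np.linalg.norm(d)
def onz(c,u,v,z):
    o,d=ray(c,u,v); return o+d*(z-o[2])/d[2]
def tri(a,ua,b,ub):
    o1,d1=ray(a,*ua);o2,d2=ray(b,*ub)
    s=np.linalg.lstsq(np.c_[d1,-d2],o2-o1,rcond=None)[0]
    p,q=o1+s[0]*d1,o2+s[1]*d2
    return (p+q)/2,np.linalg.norm(p-q)
E
python3 - <<'E'
import cv2,pickle
from h import *
d=pickle.load(open("c0.pkl","rb"))
t=d["top"]["frame"][120:250,140:300,::-1]; cv2.imwrite("pics/topz.png",cv2.resize(t,None,fx=5,fy=4.6 and 5,interpolation=2)[:600])
s=d["side"]["frame"][120:260,170:370,::-1]; cv2.imwrite("pics/sidez.png",cv2.resize(s,None,fx=4,fy=4,interpolation=2))
print(onz(d["top"],222,174,.1),onz(d["top"],230,180,.06))
print(proj(d["side"],onz(d["top"],222,174,.1)))
E
```

```text
[0.56604487 0.4259061  0.1       ] [0.55322617 0.41040641 0.06      ]
[[290.38155483 173.10074087]]
```

View pics/topz.png

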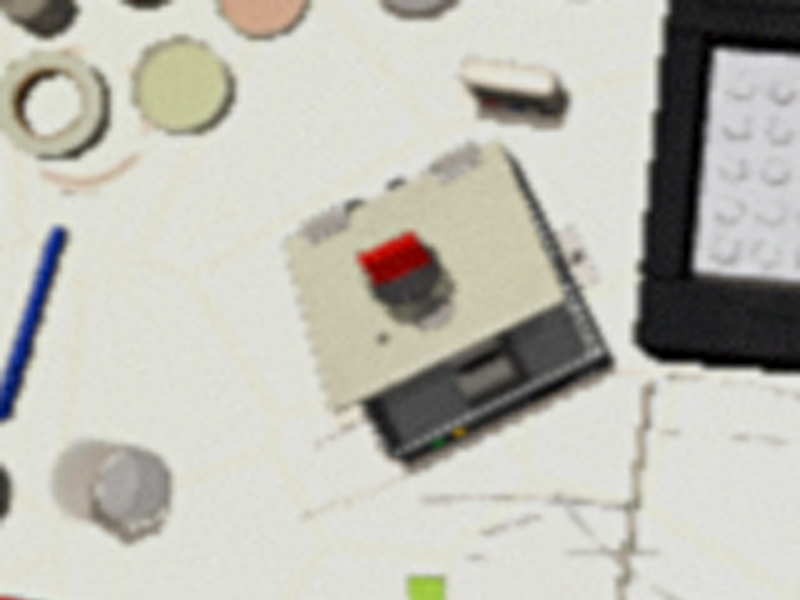

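View pics/sidez.png

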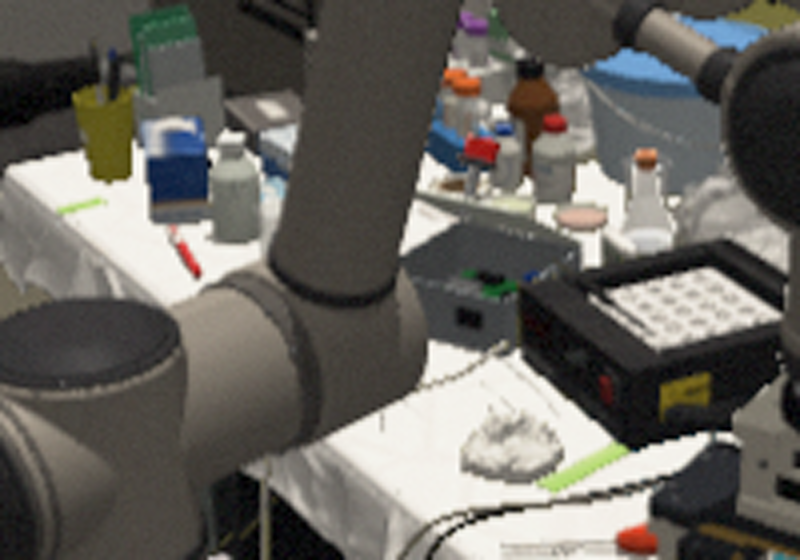

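```bash
cat > loc.py <<'E'
import cv2,pickle
from h import *
d=pickle.load(open("c0.pkl","rb"));T=d["top"];S=d["side"]
z=lambda u,v:(140+(u+.5)/5-.5,120+(v+.5)/5-.5)
print("cam",-T["R"].T@T["t"])
hl=onz(T,*z(285,241),.064);hr=onz(T,*z(500,146),.064)
fl=onz(T,*z(370,400),.06);fr=onz(T,*z(612,356),.06); fl=onz(T,*z(400,452),.06)
print("hinge",hl,hr,np.linalg.norm(hl-hr)); print("front",fl,fr,np.linalg.norm(fl-fr), "depth",np.linalg.norm((hl+hr-fl-fr)/2))
for a,b in((hl,hr),(fl,fr)):
    v=a-b; print("yaw",np.arctan2(-v[0],v[1]))
# red wing
def red(c,x0,x1,y0,y1):
    f=c["frame"].astype(int); m=((f[:,:,0]>120)&(f[:,:,1]<60)&(f[:,:,2]<60)); m[:y0]=0;m[y1:]=0;m[:,:x0]=0;m[:,x1:]=0
    n,l,s,ce=cv2.connectedComponentsWithStats(m.astype('uint8')); return s[1:],ce[1:]
rt=red(T,205,240,160,190); rs=red(S,270,310,140,180); print(rt,rs)
i=rt[0][:,4].argmax();j=rs[0][:,4].argmax()
w,e=tri(T,rt[1][i],S,rs[1][j]);print("wing",w,e)
E
python3 loc.py
```

```text
cam [0.37644087 0.15460082 1.22136359]
hinge [0.593516   0.51441956 0.064     ] [0.65135529 0.37938063 0.064     ] 0.14690437689843863
front [0.45961532 0.44264923 0.06      ] [0.51697924 0.31024717 0.06      ] 0.14429457745429558 depth 0.15156704821492872
yaw 0.4046756750657573
yaw 0.40884230296827134
(array([[213, 167,  11,   9,  64]], dtype=int32), array([[218.140625, 171.390625]])) (array([[306, 148,   4,   4,  11],
       [286, 155,   9,   5,  31]], dtype=int32), array([[307.81818182, 149.63636364],
       [289.93548387, 156.87096774]]))
wing [0.56182936 0.41967314 0.17110272] 0.00014813409263892934
```

The wing triangulates to (0.562, 0.420, 0.171) and the box yaw is about 0.407. Both views agree on the box's middle line. The cover angle is about 0.56 rad. Next is a small planner that converts world waypoints into tool rows.

```bash
cat > plan.py <<'E'
import sys,json
from h import *
def plan(p,yaw,wps,step=.038):
    p=np.array(p,float);rows=[]
    for w,yt in wps:
        w=np.array(w);n=int(max(np.ceil(np.linalg.norm(w-p)/step),np.ceil(abs(yt-yaw)/.12),1))
        for k in range(n):
            dv=(w-p)/(n-k);dy=round((yt-yaw)/(n-k),3)
            c,s=np.cos(yaw),np.sin(yaw)
            r=[round(c*dv[0]+s*dv[1],3),round(s*dv[0]-c*dv[1],3),round(-dv[2],3),-dy]
            rows.append(r); p=p+np.array([c*r[0]+s*r[1],s*r[0]-c*r[1],-r[2]]); yaw-=r[3]
    for i in range(0,len(rows),8): print(json.dumps(rows[i:i+8]))
    print(p,yaw)
E
python3 - <<'E'
from plan import *
plan([.2019,-.4842,.226],.395,[([.36,-.36,.27],.395),([.5,-.1,.27],1.1),([.52,.2,.27],1.978),([.502,.46,.2],1.978)])
E
```

```text
[[0.032, -0.009, -0.007, -0.0], [0.032, -0.009, -0.007, -0.0], [0.032, -0.009, -0.008, -0.0], [0.033, -0.009, -0.007, -0.0], [0.032, -0.009, -0.008, -0.0], [0.033, -0.009, -0.007, -0.0], [0.029, -0.023, -0.0, -0.088], [0.031, -0.021, -0.0, -0.088]]
[[0.032, -0.018, -0.0, -0.088], [0.034, -0.015, -0.0, -0.088], [0.035, -0.012, -0.0, -0.088], [0.035, -0.009, -0.0, -0.088], [0.036, -0.006, -0.0, -0.089], [0.037, -0.002, -0.0, -0.088], [0.035, -0.015, -0.0, -0.11], [0.036, -0.011, -0.0, -0.11]]
[[0.037, -0.007, -0.0, -0.11], [0.037, -0.003, -0.0, -0.11], [0.037, 0.001, -0.0, -0.109], [0.037, 0.006, -0.0, -0.11], [0.037, 0.01, -0.0, -0.109], [0.035, 0.013, -0.0, -0.11], [0.031, 0.011, 0.009, 0.0], [0.031, 0.011, 0.009, 0.0]]
[[0.031, 0.011, 0.009, 0.0], [0.031, 0.011, 0.009, 0.0], [0.03, 0.011, 0.008, 0.0], [0.031, 0.011, 0.009, 0.0], [0.03, 0.01, 0.008, 0.0], [0.031, 0.011, 0.009, 0.0]]
[0.50221433 0.46046165 0.2       ] 1.9780000000000004
```

Request:
step_arm --moves '[[[0.032,-0.009,-0.007,0],[0.032,-0.009,-0.007,0],[0.032,-0.009,-0.008,0],[0.033,-0.009,-0.007,0],[0.032,-0.009,-0.008,0],[0.033,-0.009,-0.007,0],[0.029,-0.023,0,-0.088],[0.031,-0.021,0,-0.088]]]' --hand 0 --force 30

```text
time: 0.82
tool_pos: [0.3969, -0.2936, 0.2707]
tool_rot: [3.141, -0.0, 0.574]
contact_force: [0.0, 0.3, -1.5]
opening: 0.0431
```

Request:
step_arm --moves '[[[0.032,-0.018,0,-0.088],[0.034,-0.015,0,-0.088],[0.035,-0.012,0,-0.088],[0.035,-0.009,0,-0.088],[0.036,-0.006,0,-0.089],[0.037,-0.002,0,-0.088],[0.035,-0.015,0,-0.11],[0.036,-0.011,0,-0.11]]]'

```text
time: 1.48
tool_pos: [0.5052, -0.023, 0.2701]
tool_rot: [-3.141, 0.0, 1.325]
contact_force: [0.8, -1.0, -0.1]
opening: 0.0004
```

Request:
step_arm --moves '[[[0.037,-0.007,0,-0.11],[0.037,-0.003,0,-0.11],[0.037,0.001,0,-0.109],[0.037,0.006,0,-0.11],[0.037,0.01,0,-0.109],[0.035,0.013,0,-0.11],[0,0,0,0]]]'

```text
time: 2.07
tool_pos: [0.5192, 0.2055, 0.2701]
tool_rot: [3.141, -0.002, 1.989]
contact_force: [0.0, -0.8, 0.2]
opening: 0.0005
```

Request:
step_arm --moves '[[[0.031,0.011,0.005,0.0],[0.031,0.011,0.005,0.0],[0.031,0.011,0.005,0.0],[0.031,0.011,0.005,0.0],[0.03,0.011,0.005,0.0],[0.031,0.011,0.005,0.0],[0.03,0.01,0.005,0.0],[0.026,0.013,0.005,0.01]]]'

```text
time: 2.73
tool_pos: [0.5054, 0.4577, 0.2301]
tool_rot: [-3.141, 0.0, 1.968]
contact_force: [1.1, 0.1, 0.5]
opening: 0.0003
```

```bash
cat > snap.py <<'E'
import sys,cv2,pickle
from cell import robot
from h import *
tag=sys.argv[1]; d={}
for n in sys.argv[2:]:
    c=robot.read_camera(n); d[n]=c
    cv2.imwrite(f"pics/{n}{tag}.png",c["frame"][:,:,::-1])
pickle.dump(d,open(f"c{tag}.pkl","wb"))
o=robot.observe(); print(o["time"],o["tool_pos"].round(4),o["tool_rot"].round(3),o["contact_force"].round(2),o["torque"].round(3),o["qpos"].round(3))
E
python3 snap.py 1 wrist top side
python3 -c "
import cv2
for n,b in(('top',(120,260,140,340)),('side',(100,240,220,420))):
    i=cv2.imread(f'pics/{n}1.png')[b[0]:b[1],b[2]:b[3]];cv2.imwrite(f'pics/{n}1z.png',cv2.resize(i,None,fx=4,fy=4,interpolation=2))"
```

```text
2.8833 [0.5054 0.4573 0.2287] [-3.139e+00  1.000e-03  1.970e+00] [ 0.25 -0.56  0.71] [-0.074 -0.113 -0.009] [ 0.623  0.645  1.016 -0.     1.483  0.224]
```

View pics/wrist1.png

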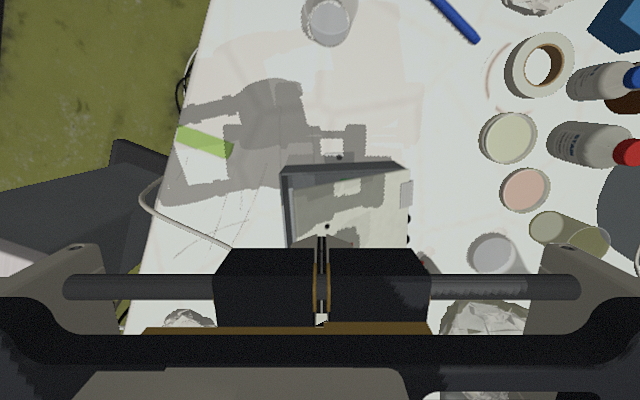

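View pics/top1z.png

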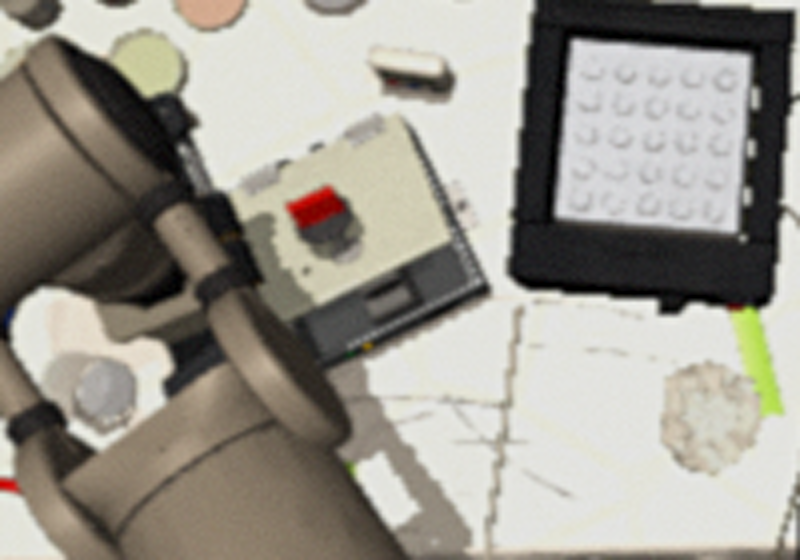

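View pics/side1z.png

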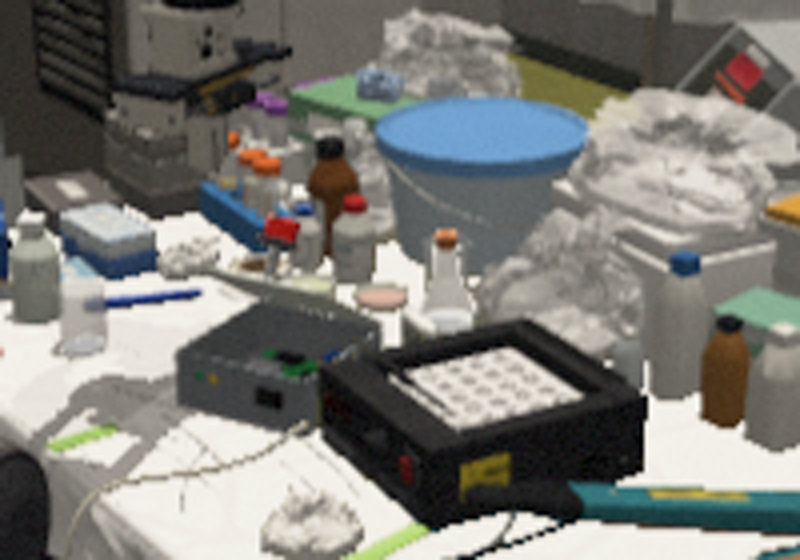

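The wrist view shows the fingers above the left part of the cover, at column 321. Top and side show the cover still open, with the beaker clear of the descent to its left. Now I push the cover down.

Request:
step_arm --moves '[[[0,0,0.025,0],[0,0,0.025,0],[0,0,0.025,0],[0,0,0.01,0],[0,0,0.006,0],[0,0,0.006,0],[0,0,0.006,0],[0,0,0.006,0]]]'

```text
time: 3.55
tool_pos: [0.5073, 0.4565, 0.1231]
tool_rot: [3.138, -0.001, 1.967]
contact_force: [0.4, -0.5, 2.8]
opening: 0.0003
```

Request:
step_arm --moves '[[[0,0,0.006,0],[0,0,0.006,0],[0,0,0.006,0],[0,0,0.006,0],[0,0,0.006,0],[0,0,0.005,0],[0,0,0.004,0],[0,0,0.002,0]]]'

```text
time: 4.22
tool_pos: [0.5059, 0.456, 0.0797]
tool_rot: [-3.14, 0.0, 1.968]
contact_force: [-0.4, -0.9, 1.9]
opening: 0.0007
```

Request:
step_arm --moves '[[[0,0,0.004,0],[0,0,0.004,0],[0,0,0.003,0],[0,0,0.001,0],[0,0,0.001,0],[0,0,0,0]]]'

```text
time: 4.72
tool_pos: [0.5063, 0.4562, 0.0674]
tool_rot: [-3.142, 0.0, 1.968]
contact_force: [0.2, 0.1, -0.5]
opening: 0.0006
```

Request:
step_arm --moves '[[[0,0,0.001,0],[0,0,0.001,0],[0,0,0,0]]]'

```text
time: 4.97
tool_pos: [0.5064, 0.4562, 0.0663]
tool_rot: [3.141, 0.0, 1.968]
contact_force: [-1.0, -0.0, 3.4]
opening: 0.0003
```

```bash
python3 snap.py 2 top side
python3 -c "
import cv2
for n,b in(('top',(120,260,140,340)),('side',(100,240,220,420))):
    i=cv2.imread(f'pics/{n}2.png')[b[0]:b[1],b[2]:b[3]];cv2.imwrite(f'pics/{n}2z.png',cv2.resize(i,None,fx=4,fy=4,interpolation=2))"
```

```text
5.0667 [0.5064 0.4562 0.0663] [3.141 0.    1.968] [-1.41 -1.72  5.89] [-0.179  0.155 -0.001] [ 0.621  0.77   1.235 -0.     1.136  0.224]
```

View pics/top2z.png

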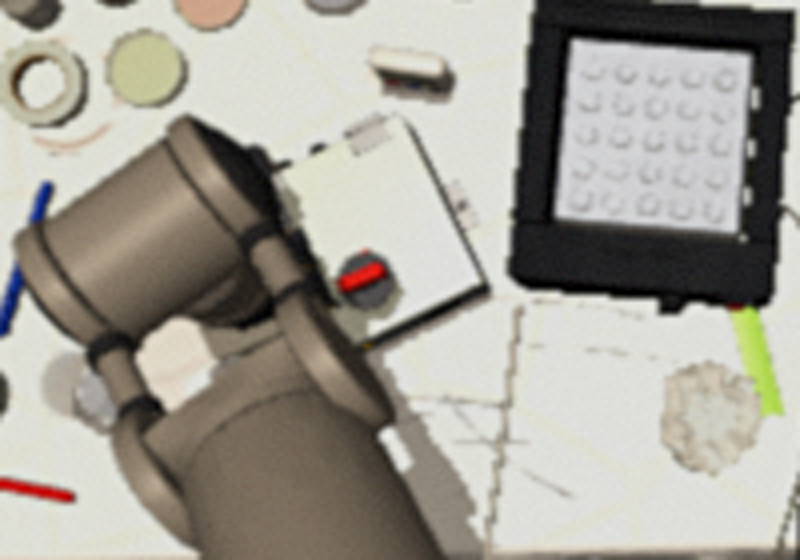

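View pics/side2z.png

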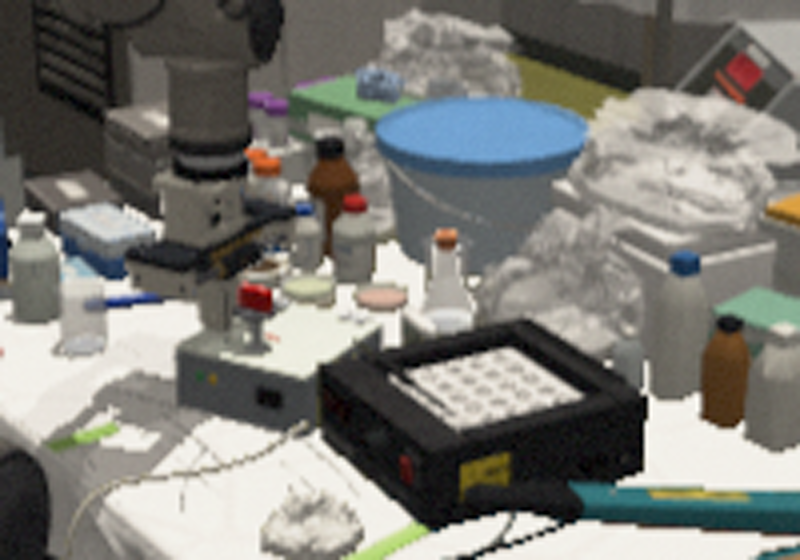

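The cover is shut: its front edge sits flush in both views and the force rose to 6 N. The red wing is visible at zoom (363,277) in top and (255,297) in side, so I'll triangulate it.

```bash
cat > loc2.py <<'E'
import sys
from h import *
d=pickle.load(open(sys.argv[1],"rb"));T=d["top"];S=d["side"]
def red(c,x0,x1,y0,y1):
    f=c["frame"].astype(int); m=((f[:,:,0]>100)&(f[:,:,1]<80)&(f[:,:,2]<80)); m[:y0]=0;m[y1:]=0;m[:,:x0]=0;m[:,x1:]=0
    n,l,s,ce=cv2.connectedComponentsWithStats(m.astype('uint8')); i=1+s[1:,4].argmax(); return s[i],ce[i],np.argwhere(l==i)[:,::-1]
a=red(T,215,250,170,205);b=red(S,270,300,160,185);print(a[:2],b[:2])
w,e=tri(T,a[1],S,b[1]);print("wing",w,e)
ct=onz(T,*a[1],.130);print("top-only z .13",ct, ".125", onz(T,*a[1],.125))
P=np.array([onz(T,u,v,.13)[:2] for u,v in a[2]]); P-=P.mean(0);U,s,V=np.linalg.svd(P,full_matrices=False);v=V[0]*np.sign(V[0][1]);print("yaw",np.arctan2(-v[0],v[1]))
z=lambda u,v:(140+(u+.5)/4-.5,120+(v+.5)/4-.5)
hr=onz(T,*z(404,116),.066);fr=onz(T,*z(488,287),.066);x=hr-fr;L=np.linalg.norm(x);x/=L;y=np.array([-x[1],x[0],0])
print("cover edge",fr,hr,L,"yaw",np.arctan2(x[1],x[0]),"wing",hr-.117*x+.075*y)
E
python3 loc2.py c2.pkl
```

```text
(array([224, 185,  12,   8,  53], dtype=int32), array([229.71698113, 188.43396226])) (array([279, 171,   9,   5,  15], dtype=int32), array([282.53333333, 172.6       ]))
wing [0.51636979 0.39855298 0.12307485] 0.004797213495954548
top-only z .13 [0.51752963 0.39578568 0.13      ] .125 [0.51817602 0.39689065 0.125     ]
yaw 0.41031965841323265
cover edge [0.51447685 0.31062293 0.066     ] [0.65137214 0.37576374 0.066     ] 0.15160358005946228 yaw 0.4441367828360017 wing [0.51349736 0.39321499 0.066     ]
```

Request:
step_arm --moves '[[[0,0,-0.02,0],[0,0,-0.04,0],[0,0,-0.04,0],[0,0,-0.03,0],[0,0,0,0]]]' --hand 0.5

```text
time: 5.48
tool_pos: [0.5089, 0.4581, 0.2039]
tool_rot: [3.128, -0.003, 1.968]
contact_force: [1.4, 0.1, 0.1]
opening: 0.0295
```

```bash
python3 snap.py 3 wrist top side
python3 - <<'E'
from h import *
d=pickle.load(open("c3.pkl","rb"));W=d["wrist"]
print(-W["R"].T@W["t"]);print(proj(W,[[.517,.397,.13]]))
for n,b in(('top',(120,260,140,340)),('side',(100,240,220,420))):
    i=cv2.imread(f'pics/{n}3.png')[b[0]:b[1],b[2]:b[3]];cv2.imwrite(f'pics/{n}3z.png',cv2.resize(i,None,fx=4,fy=4,interpolation=2))
E
python3 loc2.py c3.pkl
```

```text
5.6333 [0.5061 0.456  0.1951] [-3.141  0.     1.968] [ 0.01 -1.09  0.68] [ 0.002 -0.121  0.013] [ 0.621  0.661  1.078 -0.     1.403  0.224]
[0.47707429 0.52933792 0.36219868]
[[302.28742951 272.56651977]]
(array([225, 185,  11,   8,  52], dtype=int32), array([229.90384615, 188.42307692])) (array([280, 172,   8,   2,  10], dtype=int32), array([283.9, 172.4]))
wing [0.51838749 0.3965067  0.12404963] 0.00015881090685847254
top-only z .13 [0.51755024 0.39523588 0.13      ] .125 [0.51819672 0.39633833 0.125     ]
yaw 0.44452705937128345
cover edge [0.51447685 0.31062293 0.066     ] [0.65137214 0.37576374 0.066     ] 0.15160358005946228 yaw 0.4441367828360017 wing [0.51349736 0.39321499 0.066     ]
```

View pics/wrist3.png

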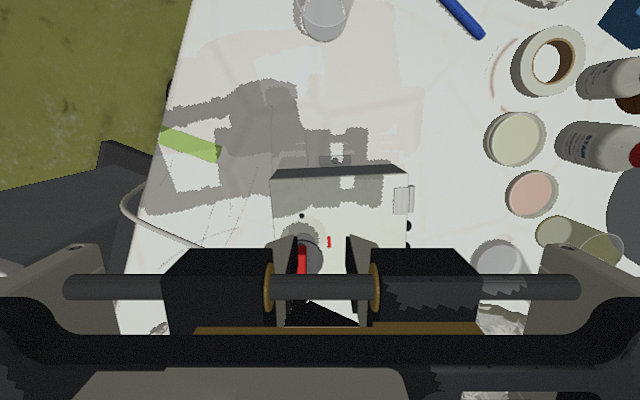

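View pics/side3z.png

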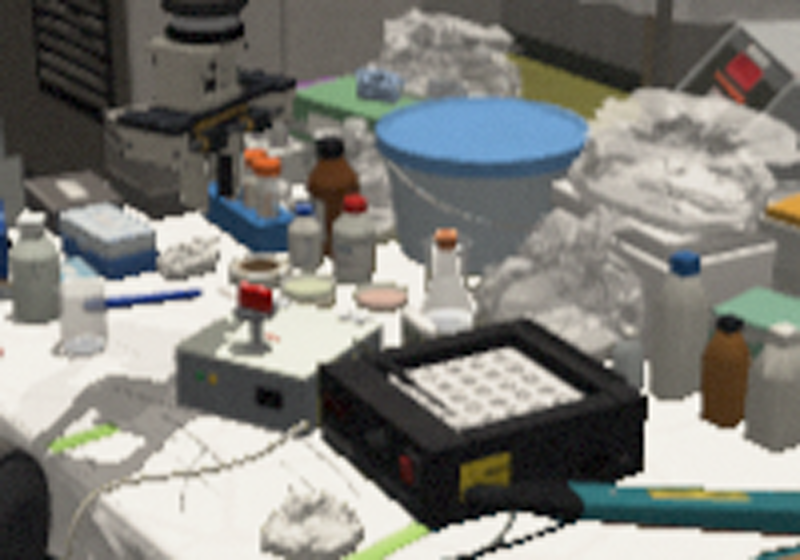

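The wrist view shows the wing at about (302,262), between the fingertips and partly hidden. I'll move past it toward the box's right, so that it shows ahead of the fingers.

```bash
python3 -c "
from plan import *
plan([.5061,.456,.1965],1.968,[([.535,.355,.2],1.978)])"
```

```text
[[-0.035, -0.004, -0.001, -0.003], [-0.035, -0.004, -0.001, -0.004], [-0.034, -0.005, -0.002, -0.003]]
[0.53467781 0.35515816 0.2005    ] 1.9779999999999998
```

Request:
step_arm --moves '[[[-0.035,-0.004,-0.001,-0.003],[-0.035,-0.004,-0.001,-0.004],[-0.034,-0.005,-0.002,-0.003],[0,0,0,0]]]'

```text
time: 5.97
tool_pos: [0.5361, 0.3495, 0.1977]
tool_rot: [-3.137, 0.003, 1.973]
contact_force: [0.2, 0.1, 0.1]
opening: 0.0458
```

```bash
python3 snap.py 4 wrist
python3 -c "
import cv2
i=cv2.imread('pics/wrist4.png')[100:250,220:420];cv2.imwrite('pics/wrist4z.png',cv2.resize(i,None,fx=4,fy=4,interpolation=2))"
```

```text
6.0167 [0.5353 0.3521 0.1978] [-3.138e+00  1.000e-03  1.974e+00] [ 0.35 -0.07  0.28] [ 0.092 -0.085  0.027] [ 4.630e-01  5.810e-01  1.215e+00 -1.000e-03  1.349e+00  6.000e-02]
```

View pics/wrist4.png

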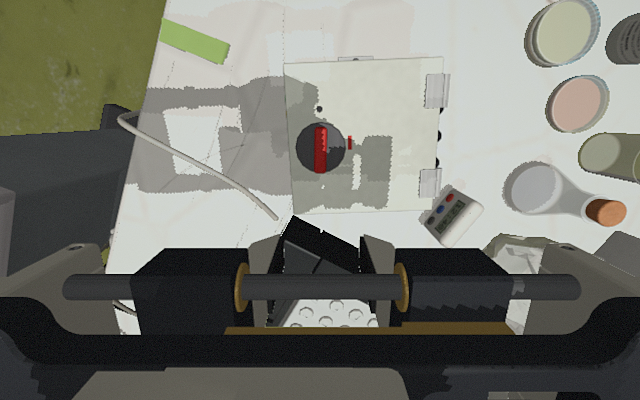

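View pics/wrist4z.png

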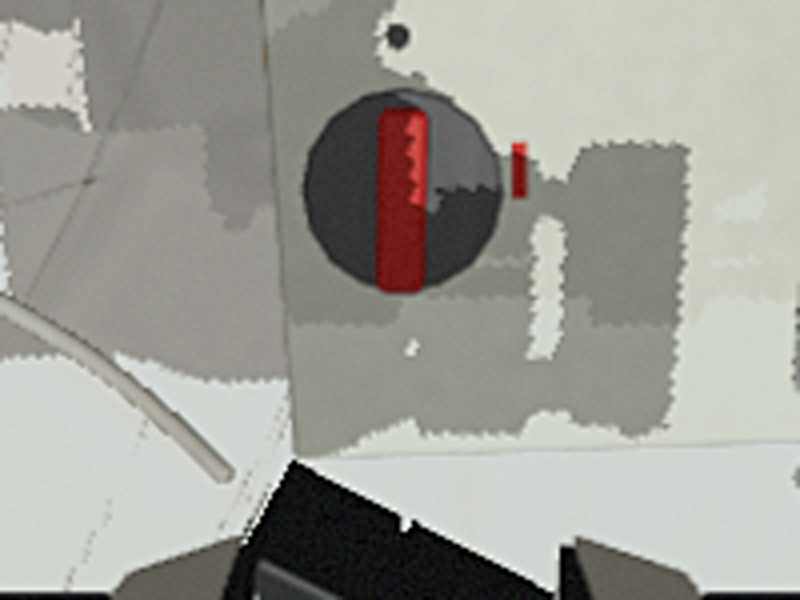

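The wing and its flange are clear: zoom centre (403,195) for the wing, (402,190) for the flange circle. The cover's corners are visible too.

Run:
```python
from h import *
d=pickle.load(open("c4.pkl","rb"));W=d["wrist"]
z=lambda u,v:(220+(u+.5)/4-.5,100+(v+.5)/4-.5)
print("cam",-W["R"].T@W["t"])
print("flange",onz(W,*z(402,190),.108), "diam", np.linalg.norm(onz(W,*z(303,190),.108)-onz(W,*z(502,190),.108)))
f=W["frame"].astype(int);m=((f[:,:,0]>100)&(f[:,:,1]<70)&(f[:,:,2]<70)).astype('uint8');m[:,335:]=0;m[:,:300]=0;m[180:]=0;m[:110]=0
p=np.argwhere(m)[:,::-1];print(len(p),p.mean(0))
r=cv2.minAreaRect(p.astype('float32'));print(r);print("wing",onz(W,*p.mean(0),.129))
for P in (cv2.boxPoints(r),): 
    q=np.array([onz(W,u,v,.13)[:2] for u,v in P]);e=[q[1]-q[0],q[2]-q[1]];e=max(e,key=np.linalg.norm);print(np.linalg.norm(e));e*=np.sign(e[1]);print("wing yaw",np.arctan2(-e[0],e[1]))
fr=onz(W,*z(296,454),.066);fl=onz(W,284,64,.066);e=fl-fr;print(fr,fl,np.linalg.norm(e),"yaw",np.arctan2(-e[0],e[1]))
hr=onz(W,441,211,.066);hl=onz(W,442,57,.066);e=hr-fr;print(hr,hl,np.linalg.norm(e),np.arctan2(e[1],e[0]))
```

```text
cam [0.50600706 0.42249431 0.3556122 ]
flange [0.51445579 0.39741425 0.108     ] diam 0.04284832815554514
470 [319.98723404 149.47234043]
((320.5, 150.0), (44.0, 11.0), 90.0)
wing [0.51435592 0.3978137  0.129     ]
0.034302380789785154
wing yaw 0.4083071357354736
[0.51711848 0.31711689 0.066     ] [0.45518017 0.45012727 0.066     ] 0.14672462633164754 yaw 0.43580451144710675
[0.66196417 0.38183814 0.066     ] [0.58701337 0.51264169 0.066     ] 0.15864776669244904 0.4202137456560735
```

```bash
python3 -c "
from plan import *
plan([.5353,.3525,.1985],1.975,[([.5145,.3977,.17],1.976),([.5145,.3977,.112],1.976)],.025)"
```

```text
[[0.017, -0.0, 0.01, -0.0], [0.016, -0.001, 0.009, -0.0], [0.017, -0.0, 0.009, -0.001], [-0.0, -0.0, 0.019, -0.0], [-0.0, -0.0, 0.02, -0.0], [-0.0, -0.0, 0.02, -0.0]]
[0.51471625 0.39807751 0.1115    ] 1.976
```

Request:
step_arm --moves '[[[0.017,0,0.01,0],[0.016,-0.001,0.009,0],[0.016,0,0.009,0],[0,0,0,0],[0,0,0.019,0],[0,0,0.02,0],[0,0,0.018,0],[0,0,0,0]]]'

```text
time: 6.68
tool_pos: [0.5117, 0.3996, 0.1098]
tool_rot: [-3.133, 0.001, 1.98]
contact_force: [0.2, -0.6, -0.8]
opening: 0.0459
```

```bash
python3 snap.py 5 wrist top
```

```text
6.7833 [0.5138 0.4005 0.114 ] [-3.14   0.     1.979] [-0.61 -0.28 -0.49] [ 0.033 -0.094  0.019] [ 0.545  0.67   1.292 -0.     1.182  0.136]
```

View pics/wrist5.png

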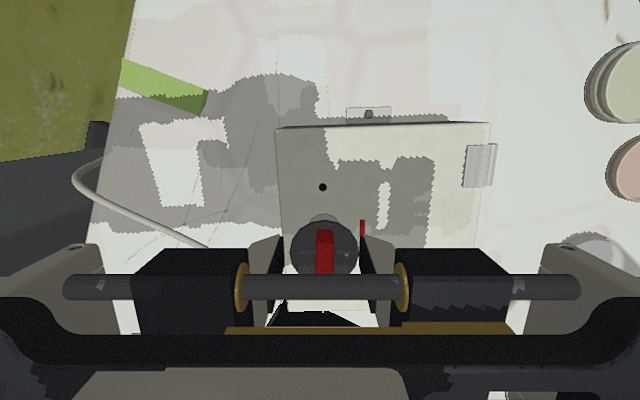

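Request:
step_arm --moves '[[[-0.003,0,0.002,0],[0,0,0,0],[0,0,0,0]]]'

```text
time: 7.03
tool_pos: [0.5162, 0.3973, 0.1138]
tool_rot: [3.14, -0.0, 1.978]
contact_force: [-0.2, -0.7, -0.6]
opening: 0.046
```

```bash
python3 snap.py 6 wrist; python3 -c "
import cv2
i=cv2.imread('pics/wrist6.png')[170:320,220:420];cv2.imwrite('pics/wrist6z.png',cv2.resize(i,None,fx=4,fy=4,interpolation=2))"
```

```text
7.0833 [0.5162 0.3973 0.1137] [ 3.14  -0.     1.978] [-0.5  -0.01 -0.11] [ 0.048 -0.106 -0.002] [ 0.538  0.668  1.296 -0.     1.176  0.132]
```

View pics/wrist6z.png

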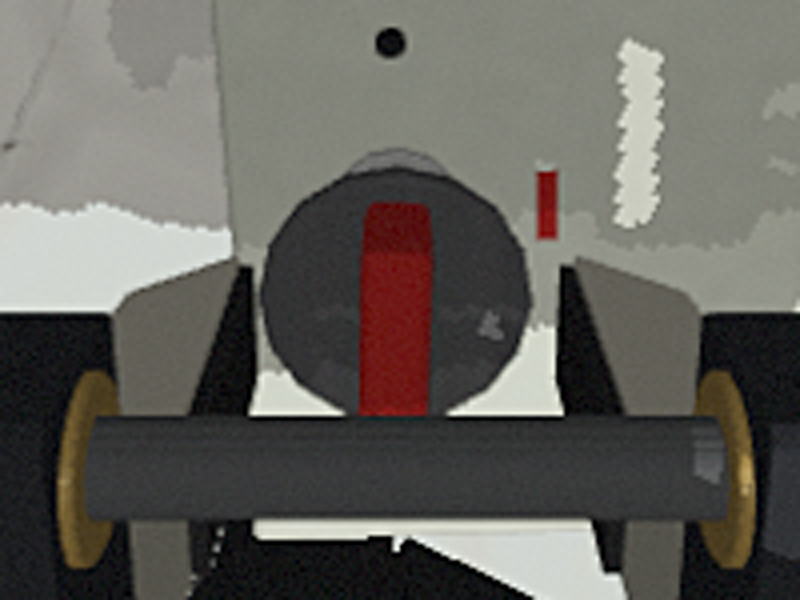

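The wing sits about 1.4 mm left of the finger midline (zoom 397 against 407), so I'll correct that, lower the tool and close.

Request:
step_arm --moves '[[[0,-0.0015,0.002,0],[0,0,0.002,0],[0,0,0,0],[0,0,0,0]]]'

```text
time: 7.42
tool_pos: [0.5142, 0.3965, 0.1085]
tool_rot: [-3.141, 0.0, 1.978]
contact_force: [-0.2, -0.2, 0.6]
opening: 0.0455
```

Request:
step_arm --moves '[[[0,0,0,0],[0,0,0,0],[0,0,0,0],[0,0,0,0],[0,0,0,0],[0,0,0,0],[0,0,0,0]]]' --hand 0 --force 25

```text
time: 8.0
tool_pos: [0.5145, 0.3967, 0.1087]
tool_rot: [3.141, -0.0, 1.978]
contact_force: [0.4, 1.6, 0.4]
opening: 0.0098
```

```bash
python3 snap.py 7 wrist; python3 -c "
import cv2
i=cv2.imread('pics/wrist7.png')[170:320,220:420];cv2.imwrite('pics/wrist7z.png',cv2.resize(i,None,fx=4,fy=4,interpolation=2))"
```

```text
8.05 [0.5145 0.3967 0.1087] [3.141 0.    1.978] [1.44 0.17 0.62] [ 0.112 -0.282 -0.016] [ 0.539  0.671  1.306 -0.     1.164  0.132]
```

View pics/wrist7z.png

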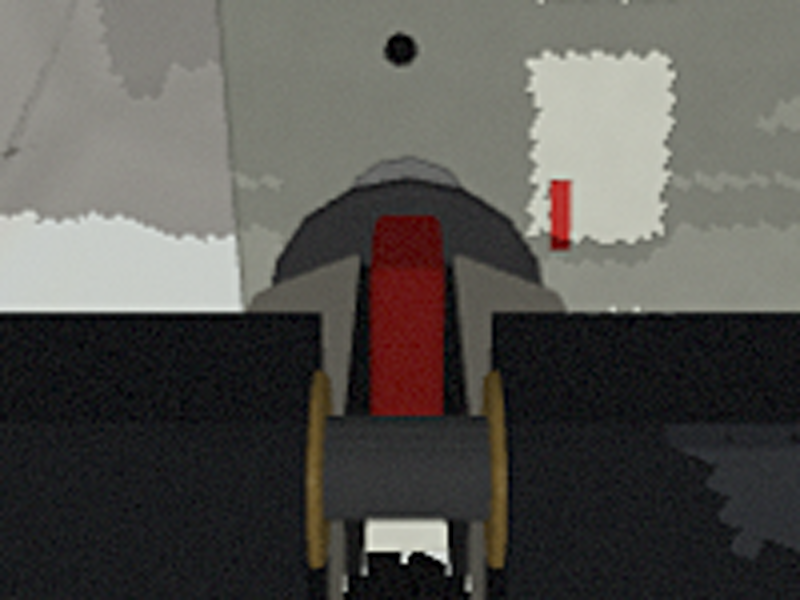

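Gripped with the opening at 9.8 mm and the wing centred. Now I press in steps and watch the force.

Request:
step_arm --moves '[[[0,0,0.002,0],[0,0,0.002,0],[0,0,0.002,0],[0,0,0.002,0],[0,0,0,0]]]'

```text
time: 8.47
tool_pos: [0.5145, 0.3967, 0.1006]
tool_rot: [3.141, -0.0, 1.978]
contact_force: [-0.1, 0.2, 4.1]
opening: 0.0098
```

Request:
step_arm --moves '[[[0,0,0.001,0],[0,0,0.001,0],[0,0,0,0],[0,0,0,0]]]'

```text
time: 8.8
tool_pos: [0.5145, 0.3967, 0.0989]
tool_rot: [3.141, -0.0, 1.978]
contact_force: [0.7, 1.2, 4.8]
opening: 0.0097
```

Request:
step_arm --moves '[[[0,0,0.0005,0],[0,0,0.0005,0],[0,0,0,0]]]'

```text
time: 9.05
tool_pos: [0.5145, 0.3967, 0.0977]
tool_rot: [3.141, 0.0, 1.978]
contact_force: [0.4, 1.2, 3.9]
opening: 0.0101
```

Request:
step_arm --moves '[[[0,0,0.0005,0],[0,0,0.0005,0],[0,0,0,0]]]'

```text
time: 9.3
tool_pos: [0.5145, 0.3967, 0.0967]
tool_rot: [3.141, -0.0, 1.978]
contact_force: [1.6, 1.0, 4.1]
opening: 0.0096
```

Request:
step_arm --moves '[[[0,0,0.0005,0],[0,0,0.0005,0],[0,0,0,0]]]'

```text
time: 9.55
tool_pos: [0.5145, 0.3966, 0.0957]
tool_rot: [3.141, 0.0, 1.978]
contact_force: [1.5, 0.8, 4.5]
opening: 0.0098
```

```bash
cat > obs.py <<'E'
from cell import robot
o=robot.observe(); print(o["time"],o["tool_pos"].round(4),o["contact_force"].round(2),o["torque"].round(3),o["opening"])
E
python3 obs.py
```

```text
9.55 [0.5145 0.3966 0.0957] [1.53 0.85 4.5 ] [ 0.243 -0.461  0.024] 0.009847161246185171
```

Request:
step_arm --moves '[[[0,0,0.0005,0],[0,0,0.0005,0],[0,0,0,0]]]'

```text
time: 9.8
tool_pos: [0.5145, 0.3966, 0.0946]
tool_rot: [3.141, 0.0, 1.978]
contact_force: [1.1, 1.2, 3.8]
opening: 0.0102
```

Request:
step_arm --moves '[[[0,0,0.0005,0],[0,0,0.0005,0],[0,0,0,0]]]'

```text
time: 10.05
tool_pos: [0.5145, 0.3966, 0.0937]
tool_rot: [3.141, 0.0, 1.978]
contact_force: [1.8, 1.4, 5.8]
opening: 0.0096
```

```bash
python3 snap.py 8 wrist side; python3 -c "
import cv2
i=cv2.imread('pics/wrist8.png')[170:320,220:420];cv2.imwrite('pics/wrist8z.png',cv2.resize(i,None,fx=4,fy=4,interpolation=2))
i=cv2.imread('pics/side8.png')[140:220,250:350];cv2.imwrite('pics/side8z.png',cv2.resize(i,None,fx=7,fy=7,interpolation=2))"
```

```text
10.15 [0.5145 0.3967 0.0938] [3.141 0.    1.978] [0.69 0.82 4.95] [ 0.219 -0.546 -0.065] [ 0.539  0.686  1.321 -0.     1.134  0.132]
```

View pics/wrist8z.png

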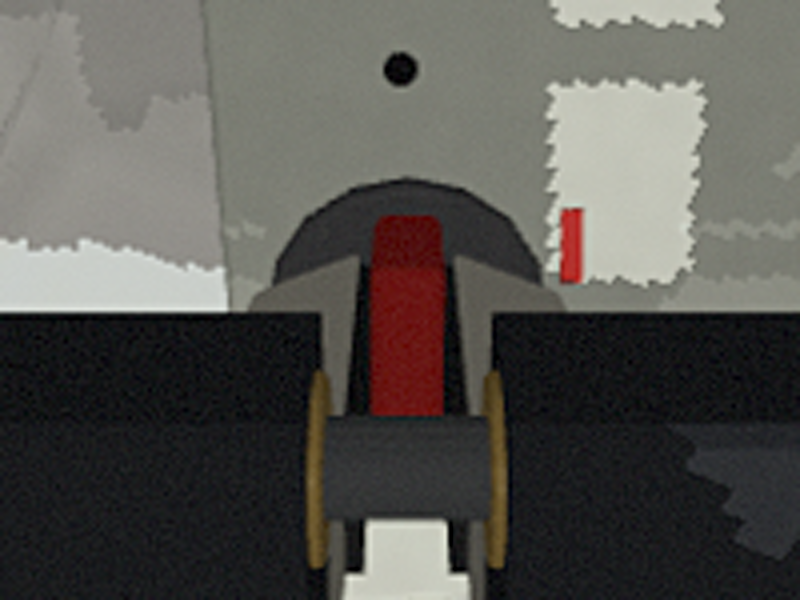

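View pics/side8z.png

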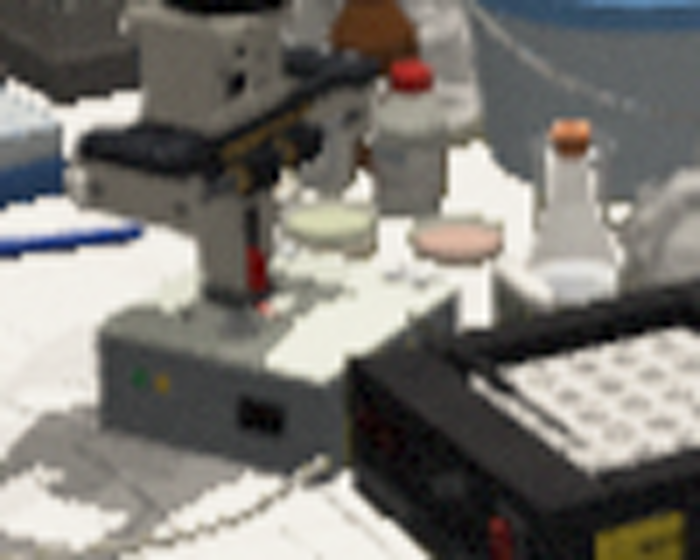

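The wing keeps the same place in the wrist image (372–442, row 215), so it isn't slipping. Depth is about 15 mm; I continue pressing.

Request:
step_arm --moves '[[[0,0,0.0005,0],[0,0,0.0005,0],[0,0,0,0]]]'

```text
time: 10.4
tool_pos: [0.5145, 0.3967, 0.0928]
tool_rot: [3.141, 0.0, 1.978]
contact_force: [1.7, 0.8, 6.5]
opening: 0.0101
```

Request:
step_arm --moves '[[[0,0,0.0005,0],[0,0,0.0005,0],[0,0,0,0]]]'

```text
time: 10.65
tool_pos: [0.5145, 0.3967, 0.0925]
tool_rot: [3.141, -0.0, 1.978]
contact_force: [0.4, 0.7, 8.8]
opening: 0.0096
```

Request:
step_arm --moves '[[[0,0,0.0005,0],[0,0,0.0005,0],[0,0,0,0]]]'

```text
time: 10.9
tool_pos: [0.5146, 0.3967, 0.0922]
tool_rot: [3.14, -0.0, 1.978]
contact_force: [-0.9, 0.1, 13.1]
opening: 0.0096
```

The cushion is felt: force went from 6 to 13 N at z = 0.0922, about 16.5 mm deep. I ease off slightly and begin turning clockwise.

Request:
step_arm --moves '[[[0,0,-0.0005,0],[0,0,0,0],[0,0,0,0.05],[0,0,0,0.05],[0,0,0,0.05],[0,0,0,0.05],[0,0,0,0]]]' --force 40

```text
time: 11.48
tool_pos: [0.5145, 0.3967, 0.0923]
tool_rot: [3.141, -0.0, 1.775]
contact_force: [-0.3, -0.3, 10.3]
opening: 0.0098
```

```bash
python3 obs.py
```

```text
11.4833 [0.5145 0.3967 0.0923] [-0.32 -0.29 10.28] [ 0.046 -0.057  0.006] 0.009762227542455504
```

Request:
step_arm --moves '[[[0,0,0,0.05],[0,0,0,0.05],[0,0,0,0.05],[0,0,0,0.05],[0,0,0,0]]]'

```text
time: 11.9
tool_pos: [0.5145, 0.3967, 0.0923]
tool_rot: [3.141, -0.0, 1.575]
contact_force: [-0.2, 0.5, 11.3]
opening: 0.0098
```

```bash
python3 obs.py
```

```text
11.9 [0.5145 0.3967 0.0923] [-0.17  0.52 11.3 ] [-0.029 -0.057  0.017] 0.009771020685229547
```

Request:
step_arm --moves '[[[0,0,0,0.08],[0,0,0,0.08],[0,0,0,0.08],[0,0,0,0.08],[0,0,0,0.08],[0,0,0,0.08],[0,0,0,0.07],[0,0,0,0]]]'

```text
time: 12.57
tool_pos: [0.5144, 0.3967, 0.0923]
tool_rot: [3.141, -0.001, 1.024]
contact_force: [-0.3, 0.1, 11.6]
opening: 0.0096
```

Request:
step_arm --moves '[[[0,0,0,0.08],[0,0,0,0.08],[0,0,0,0.08],[0,0,0,0.08],[0,0,0,0.08],[0,0,0,0.08],[0,0,0,0.07],[0,0,0,0]]]'

```text
time: 13.23
tool_pos: [0.5143, 0.3968, 0.0923]
tool_rot: [-3.141, -0.001, 0.474]
contact_force: [-0.5, -0.2, 11.0]
opening: 0.0096
```

```bash
python3 obs.py
```

```text
13.2333 [0.5143 0.3968 0.0923] [-0.49 -0.25 11.04] [ 0.079  0.171 -0.017] 0.0095722671075316
```

Request:
step_arm --moves '[[[0,0,0,0.03],[0,0,0,0.03],[0,0,0,0]]]'

```text
time: 13.48
tool_pos: [0.5143, 0.3968, 0.0924]
tool_rot: [-3.141, -0.001, 0.416]
contact_force: [-0.0, 0.3, 10.6]
opening: 0.0099
```

```bash
python3 obs.py
```

```text
13.4833 [0.5143 0.3968 0.0924] [-0.04  0.33 10.62] [ 0.121  0.126 -0.047] 0.009906697174362501
```

Request:
step_arm --moves '[[[0,0,0,0.02],[0,0,0,0]]]'

```text
time: 13.65
tool_pos: [0.5144, 0.3968, 0.0923]
tool_rot: [-3.141, -0.001, 0.397]
contact_force: [-0.6, -0.1, 10.4]
opening: 0.01
```

```bash
python3 obs.py
```

```text
13.65 [0.5144 0.3968 0.0923] [-0.6  -0.09 10.38] [ 0.079  0.128 -0.015] 0.009992489048349441
```

Request:
step_arm --moves '[[[0,0,-0.001,0],[0,0,-0.001,0],[0,0,0,0],[0,0,0,0]]]' --force 25

```text
time: 13.98
tool_pos: [0.5143, 0.3968, 0.0934]
tool_rot: [-3.141, -0.0, 0.398]
contact_force: [1.4, 1.6, 5.0]
opening: 0.0097
```

Request:
step_arm --moves '[[[0,0,-0.0007,0],[0,0,-0.0007,0],[0,0,0,0]]]'

```text
time: 14.23
tool_pos: [0.5142, 0.3967, 0.0947]
tool_rot: [-3.141, -0.0, 0.398]
contact_force: [2.5, 1.8, 5.2]
opening: 0.0101
```

```bash
python3 obs.py
```

```text
14.2333 [0.5142 0.3967 0.0947] [2.52 1.83 5.2 ] [ 0.366 -0.23  -0.008] 0.010119190727177613
```

Request:
step_arm --moves '[[[0,0,-0.0006,0],[0,0,-0.0006,0],[0,0,0,0]]]'

```text
time: 14.48
tool_pos: [0.5142, 0.3967, 0.0959]
tool_rot: [-3.141, 0.0, 0.398]
contact_force: [1.2, 3.0, 4.6]
opening: 0.01
```

Request:
step_arm --moves '[[[0,0,-0.0006,0],[0,0,0,0]]]'

```text
time: 14.65
tool_pos: [0.5143, 0.3967, 0.0965]
tool_rot: [-3.141, -0.0, 0.398]
contact_force: [1.8, 3.6, 4.0]
opening: 0.0097
```

Request:
step_arm --moves '[[[0,0,-0.0006,0],[0,0,0,0]]]'

```text
time: 14.82
tool_pos: [0.5142, 0.3967, 0.0969]
tool_rot: [-3.141, 0.0, 0.398]
contact_force: [0.4, 2.3, 3.6]
opening: 0.0101
```

Request:
step_arm --moves '[[[0,0,-0.0006,0],[0,0,0,0]]]'

```text
time: 14.98
tool_pos: [0.5142, 0.3967, 0.097]
tool_rot: [-3.142, 0.0, 0.398]
contact_force: [2.1, 3.6, 1.2]
opening: 0.0097
```

Request:
step_arm --moves '[[[0,0,-0.0006,0],[0,0,0,0]]]'

```text
time: 15.15
tool_pos: [0.5142, 0.3966, 0.0972]
tool_rot: [-3.142, 0.001, 0.398]
contact_force: [2.0, 5.0, -2.7]
opening: 0.0098
```

```bash
python3 snap.py 9 wrist side; python3 -c "
import cv2
i=cv2.imread('pics/side9.png')[140:220,250:350];cv2.imwrite('pics/side9z.png',cv2.resize(i,None,fx=7,fy=7,interpolation=2))"
```

```text
15.25 [0.5142 0.3966 0.0972] [-3.142e+00  1.000e-03  3.980e-01] [ 2.91  4.45 -1.73] [ 0.884 -0.584 -0.04 ] [0.539 0.683 1.318 0.    1.142 1.712]
```

View pics/wrist9.png

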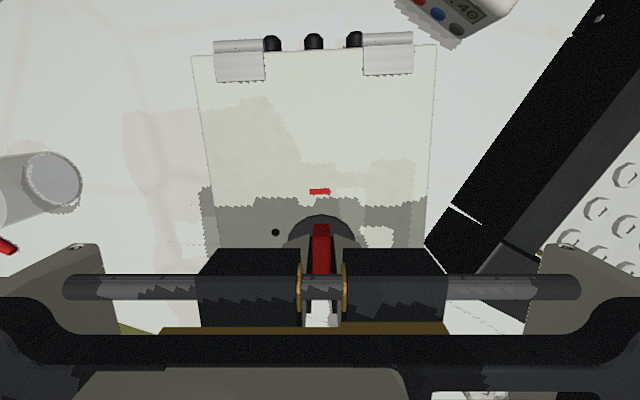

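View pics/side9z.png

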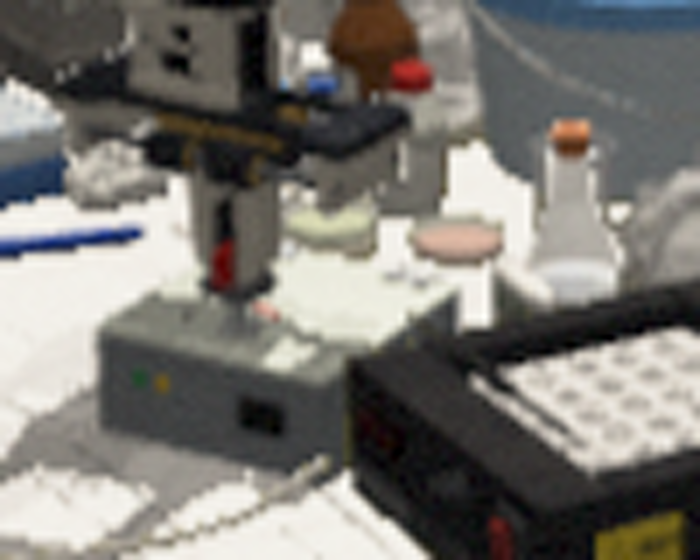

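Caught: the force changed from +5 N (spring push) to a pull of about -2.7 N at z = 0.0972, so the cam is holding. The wing is turned and now lies along the box's front-rear axis. I ease down slightly, open and lift.

Request:
step_arm --moves '[[[0,0,0.0005,0],[0,0,0,0],[0,0,0,0],[0,0,0,0],[0,0,0,0],[0,0,0,0]]]' --hand 0.5

```text
time: 15.75
tool_pos: [0.5142, 0.3964, 0.0976]
tool_rot: [3.141, 0.001, 0.398]
contact_force: [0.7, -1.2, -0.1]
opening: 0.0439
```

Request:
step_arm --moves '[[[0,0,-0.005,0],[0,0,-0.01,0],[0,0,-0.02,0],[0,0,-0.03,0],[0,0,-0.03,0],[-0.03,0,-0.02,0],[-0.03,0,0,0],[0,0,0,0]]]'

```text
time: 16.42
tool_pos: [0.4547, 0.3719, 0.2148]
tool_rot: [-3.142, 0.002, 0.399]
contact_force: [0.4, 0.4, -0.3]
opening: 0.0459
```

```bash
python3 snap.py 10 wrist side top; python3 -c "
import cv2
i=cv2.imread('pics/side10.png')[140:220,250:350];cv2.imwrite('pics/side10z.png',cv2.resize(i,None,fx=7,fy=7,interpolation=2))"
```

```text
16.5667 [0.4594 0.3736 0.2139] [-3.141e+00 -2.000e-03  3.980e-01] [ 0.38  0.08 -0.09] [0.017 0.073 0.019] [ 0.553  0.474  1.353 -0.     1.312  1.726]
```

View pics/wrist10.png

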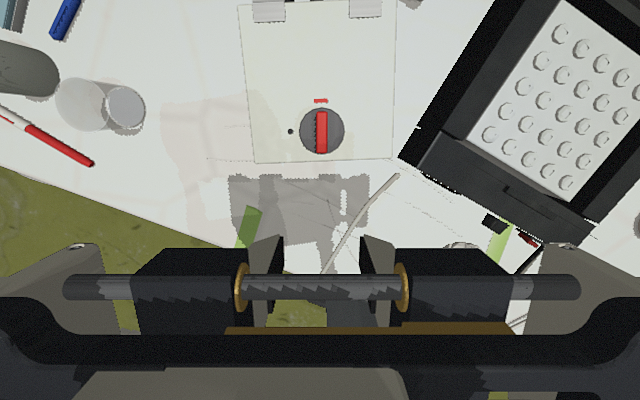

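View pics/side10z.png

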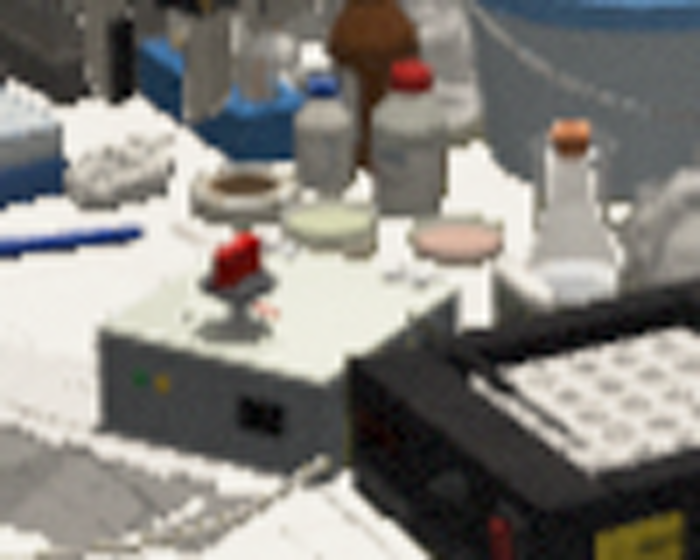

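View pics/top10.png

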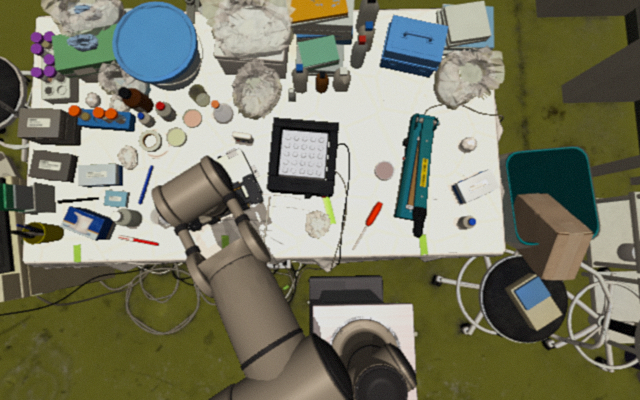

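Run:
```python
from h import *
d=pickle.load(open("c10.pkl","rb"));W=d["wrist"];S=d["side"]
def red(c,x0,x1,y0,y1):
    f=c["frame"].astype(int);m=((f[:,:,0]>100)&(f[:,:,1]<80)&(f[:,:,2]<80));m[:y0]=0;m[y1:]=0;m[:,:x0]=0;m[:,x1:]=0
    return np.argwhere(m)[:,::-1]
a=red(W,300,345,106,160);b=red(S,278,292,170,184)
print(a.mean(0),len(a),b.mean(0),len(b));print("wing",tri(W,a.mean(0),S,b.mean(0)))
r=cv2.minAreaRect(a.astype('float32'));q=np.array([onz(W,u,v,.118)[:2] for u,v in cv2.boxPoints(r)])
e=max([q[1]-q[0],q[2]-q[1]],key=np.linalg.norm);print(r,"long axis yaw",np.arctan2(e[1],e[0]))
P=np.array([onz(W,*p,.066)[:2] for p in [(255,163),(391,158)]]);e=P[0]-P[1];print(np.linalg.norm(e),"box yaw",np.arctan2(-e[0],e[1]))
```

```text
[321.36673774 132.2793177 ] 469 [283.66666667 175.        ] 9
wing (array([0.51562967, 0.39614831, 0.11403878]), np.float64(0.0021081573633600203))
((321.5, 132.0), (42.0, 11.0), 90.0) long axis yaw -2.7358621493032094
0.14721678317000106 box yaw 0.4365167308195411
```

```bash
python3 -c "
from cell import robot
print(robot.hand_in())"; python3 obs.py
```

```text
the job is handed in; nothing more can be done
None
the job is handed in; nothing more can be done
```

I shut the cover, pressed the wing onto the cushion, turned it a quarter turn clockwise, let go and handed in the job at about 16.6 s. The hand-in reports no verdict.

- **Cover:** I pushed it down with the closed fingers beside the fastener until the force rose to 6 N. It sits flush in the top, side and wrist views.
- **Press and turn:** I gripped the wing and pressed about 16.5 mm in, where the force rose to a measured 13 N and I stopped. I eased off to about 10 N and turned 1.58 rad with no jam.
- **Catch:** When I raised the wing about 5 mm, the force changed from a 5 N spring push to a pull of about 3 N at roughly 12 mm of press. That shows the cam is holding.
- **Last checks after release:** The wing sits about 10 mm lower than at the start by triangulation. It lies within about 0.03 rad of the box's front-rear axis. The arm is clear at z = 0.21 m with forces near zero.
- **Disagreements:** My estimates of the box yaw differed by about 0.04 rad (0.405 to 0.444). The last height triangulation had a 2 mm residual. Both are too small to change the result.
- **Bystanders:** The arm came near none of them and they look unmoved in the pictures, but I did not measure their positions.

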